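Put the modelling tools away in the shadow drawer

TASK

Put the calipers and the hook scraper away: lay each one in the cut-out of its own shape in the open tool drawer, right down on the bottom of its pocket, without dropping it. When both lie home, slide the drawer gently all the way shut. The wooden knife stays in its pocket and the other things on the bench stay where they are.

Things in the scene. Friction and masses are not known exactly. Their poses are not given: they have to be found in the camera images.
- calipers_centre (a point): Outside calipers of bare aluminium, legs closed, lying flat: 173 mm long, 8 mm thick, about 100 g. Point on the centre line, 4 mm above the underside, at the widest part of the bow (44 mm; outer edges parallel for 24 mm), close to the balance point. x points to the narrow end (points, +85 mm), the 26 mm round pivot end is at -88 mm, its dark nut 5 mm higher. Lies on one side of the drawer.
- calipers_points (a point): The closed points of the calipers, at their narrow end: 85 mm along +x from calipers_centre.
- scraper_centre (a point): Hook scraper, about 90 g, 170 mm long, L-shaped: pale wooden handle 110 x 20 mm, 18 mm thick, brass ferrule, steel neck 9 mm wide, steel blade out to one side. Lies flat on the other side of the drawer. Point on the handle, 9 mm above the underside, near the balance point; handle's end at -85 mm in x, blade's edge at +85 mm; the blade spans y +8 to -40 mm.
- scraper_blade (a point): Middle of the blade's overhanging part: 76 mm along +x and 28 mm along -y from scraper_centre. The blade is 4 mm thick, 3 to 7 mm above the underside.
- pocket_calipers (a point): The middle of three pockets in the drawer's dark foam, 10 mm deep, pale bottom, 2.5 mm play all round. Point on the bottom, under calipers_centre when home. x runs from the drawer's front to its back, y left, z up. Calipers lie along x, points to the back (+x). A finger scoop on each side, as deep as the pocket, is 40 mm long in x and reaches 47 mm from the centre line.
- pocket_scraper (a point): The pocket on the right (-y) of the calipers', same foam, depth and play. Point on its bottom, under scraper_centre when home; axes as pocket_calipers. The scraper lies along x, head to the drawer's front (-x), blade standing out to the left (+y): its own x points to -x here. Finger scoops as deep as the pocket, 40 mm long in x, reach 35 mm from the centre line.
- pocket_knife (a point): The knife's pocket, on the left (+y). Point on its bottom, under the knife's middle.
- knife_centre (a point): Dark wooden modelling knife, 166 mm long, 18 mm wide, 13 mm thick, already in its pocket; point half-way up. Stays there.
- drawer (a joint): Drawer of a wooden chest on the bench, m pulled out: 0 fully shut, 0.215 the outer stop, where it starts. Slides straight along its own x, takes 3 to 5 N, stays where left. Inside 230 mm wide; side walls end 18 mm above the foam, front panel (256 mm wide) 44 mm above it, 78 mm above the bench. Chest: 300 mm wide, 96 mm high, 245 mm deep, top empty.
- drawer_knob (a point): Foremost point of the wooden knob (26 mm across) in the middle of the drawer's front, 47 mm above the bench; it stands 24 mm out from the front panel. Axes as the drawer's: pushing it along +x shuts the drawer.
- clay_tiger: Unpainted clay tiger, 155 mm tall, on the bench at the far left; origin under its middle. Leave alone.
- tube_body: Clay legs with a white card tube 100 mm across, 107 mm tall, on the bench at the far right; origin under its middle. Leave alone.
Mind the look-alikes: they are no part of the job. What is shaped like the part that bears scraper_centre but blue, orange or pink is not meant.

How it is judged:
On the way:
1. calipers and scraper both lie home in their own pockets, in the drawer still pulled out (x of calipers_centre in the frame of pocket_calipers between -0.005 and 0.005 m and y of calipers_centre in the frame of pocket_calipers between -0.005 and 0.005 m and z of calipers_centre in the frame of pocket_calipers between 0.001 and 0.007 m and x of calipers_points in the frame of pocket_calipers between 0.079 and 0.091 m and y of calipers_points in the frame of pocket_calipers between -0.007 and 0.007 m and angle between each of calipers_centre, scraper_centre's own z axis and vertical below 0.06 rad and x of scraper_centre in the frame of pocket_scraper between -0.005 and 0.005 m and y of scraper_centre in the frame of pocket_scraper between -0.005 and 0.005 m and z of scraper_centre in the frame of pocket_scraper between 0.006 and 0.012 m and x of scraper_blade in the frame of pocket_scraper between -0.082 and -0.07 m and y of scraper_blade in the frame of pocket_scraper between 0.021 and 0.035 m and value of joint drawer above 0.12 m), for 0.2 s.
At the end, for the whole second after the job is handed in: Drawer shut to 6 mm. Calipers (points to the back), scraper (head to the front) and knife lie still on the bottoms of their own pockets: within 5 mm of place in x and y (knife and tool ends 6 to 7 mm), 3 mm in height, both tools level to 0.06 rad (x of calipers_centre in the frame of pocket_calipers between -0.005 and 0.005 m and y of calipers_centre in the frame of pocket_calipers between -0.005 and 0.005 m and z of calipers_centre in the frame of pocket_calipers between 0.001 and 0.007 m and x of calipers_points in the frame of pocket_calipers between 0.079 and 0.091 m and y of calipers_points in the frame of pocket_calipers between -0.007 and 0.007 m and angle between each of calipers_centre, scraper_centre's own z axis and vertical below 0.06 rad and x of scraper_centre in the frame of pocket_scraper between -0.005 and 0.005 m and y of scraper_centre in the frame of pocket_scraper between -0.005 and 0.005 m and z of scraper_centre in the frame of pocket_scraper between 0.006 and 0.012 m and x of scraper_blade in the frame of pocket_scraper between -0.082 and -0.07 m and y of scraper_blade in the frame of pocket_scraper between 0.021 and 0.035 m and x of knife_centre in the frame of pocket_knife between -0.006 and 0.006 m and y of knife_centre in the frame of pocket_knife between -0.006 and 0.006 m and z of knife_centre in the frame of pocket_knife between 0.0035 and 0.0095 m and value of joint drawer below 0.006 m and linear speed of each of calipers, scraper, knife below 0.02 m/s); the robot touches nothing.
It fails at once if the calipers are dropped (fall freely faster than 0.7 m/s, a fall of about 25 mm) (contact force between calipers and the fingers below 0.02 N and linear speed of calipers above 0.7 m/s).
It fails at once if the scraper is dropped (falls freely faster than 0.7 m/s, a fall of about 25 mm) (contact force between scraper and the fingers below 0.02 N and linear speed of scraper above 0.7 m/s).
It fails at once if the drawer is slammed (shut faster than 0.5 m/s) (velocity of joint drawer below -0.5 m/s).
It fails at once if the knife leaves its pocket (20 mm from its place) (distance between knife_centre and pocket_knife above 0.022 m).
It fails at once if the clay tiger or the tube body is moved by more than 20 mm (distance of any of clay_tiger, tube_body from where it was at the start of the episode above 0.02 m).
It also fails if it takes over 72 s, if anything falls off the work surface, if the arm or the gripper's body presses on something with over 40 N, if the wrist force passes 120 N, or if a joint passes its speed limit or range.

ROBOT

A 7-joint arm with a two-finger parallel gripper is mounted at the origin on the work surface. World frame = base frame: x ahead of the robot, y to its left, z up, the work surface at z = 0. Lengths are in m, angles in rad, forces in N, time in s.
With the tool pointing down it reaches from about 0.425 to 0.925 m from the base axis. Payload 6.8 kg.
Tool frame: the origin (TCP) lies at the very end of the fingers, on their centre line; the grasp point (between the pads) lies 19 mm behind it; z points along the fingers, y is the line along which they close (so a half turn about z gives the same grasp; the last joint's range is limited). The gripper opens to 85 mm and grips with 20 to 120 N. Pads are 22 mm wide; open, the fingers measure 114 mm over their backs; the gripper's body (76 mm by 85 mm) begins 54 mm behind the grasp point. The pads swing forward as they close: fully open they stand 13 mm farther back than shut.
Start: joints at [-1.312, 0.477, 0.022, 1.555, -0.011, 1.109, -0.083], TCP at [0.242, 0.63, 0.231] pointing down, gripper open.
Joint ranges: [-2.96, 2.96], [-0.34, 2.1], [-1.41, 1.46], [0.24, 2.44], [-1.37, 4.51], [0.17, 1.92], [-2.96, 2.96]. Speed limits (rad/s): [2.39, 2.39, 3.14, 3.14, 3.14, 3.14, 3.14].

INTERFACE

Orientations are given as a rotation vector (axis times angle).
In Python, from bench import get_obs, viewer, r gives the robot as it stands. The module is installed in compiled form; this text tells all that it offers.
- The arm moves only by the tool play_rows, never from a script. Its argument "commands" is a list that holds one entry, the list of rows, each a list of 5 numbers: the gripper's target within -1 to 1 (shut at 1, half-way at 0, fully open at -1), then the shift along the tool's x, y, z scaled (see below), then the turn about the tool's z scaled (see below). A call has 1 to 12 rows; each row is the pose to reach, as a shift and turn from the pose commanded when the call began, along the tool's axes at that moment; what a row does not reach only later rows make up. The controller multiplies each number of a shift by 0.2 m and each number of a turn by pi/2 rad. A row lasts 1/12 s, in which the tool goes at most 41.7 mm and 7.16 degrees, less where a joint would pass 70% of its speed; a pose out of reach is approached as far as the arm can. A call with a number of a shift or a turn outside -1 to 1 is refused whole. A call with a gripper value outside its range is refused whole. The fingers move at their own pace and stop on an object; "grip_force" is the grip in N (left out, the last holds). Time passes only in rows, so rows that repeat a pose let the fingers close. It gives the time, the measured TCP pose, the force, the opening and the grip force at its end, in the units of the state.
- get_obs(): the state, without advancing time (a new reading comes with each control period).
- viewer.grab_frame(name): name is "scene" or "top" or "wrist"; returns a dict with "pixels" (400x640x3 uint8, red, green, blue), "fovy" (degrees; the focal length in pixels is half the picture's height over the tangent of half this angle, whatever the lens; pixels are square), "cx", "cy" (the principal point, pixels), "distortion" ([k1, k2, p1, p2, k3] as OpenCV has them; the pictures are not rectified), "world_to_cam" (4x4, takes a point from world to camera coordinates); the wrist camera has in their place "hand_eye" (4x4, takes a point from camera to tool coordinates, whose origin is the TCP and whose axes are the flange's). Camera axes: x right, y up, looking along -z (the intrinsics and any distortion apply to the point x, -y, -z); pixel columns grow to the right and rows downward; lengths in m; the calibration is good to about 2 mm. A picture is of the moment at which its call begins: read the wrist's pose just before it. There is no depth.
- r.hand_in(): hands the job in; it is judged then, once.
Trained networks look in a picture, given as the dict that the camera call returned (one of the last four; its "shot" number tells which), for a name from the list of things; names that differ only in an ending like _2 or _b are one class to them, and where a whole thing is asked for, a point or a joint stands for the part that bears it (a point fixed in the world has none). Each returns a list of dicts, best first, with "score" (0 to 1); they miss things now and then, are a little off and sometimes report something else, mostly with a low value. They report only what shows in the picture. A call takes as long as a camera call. They do not tell look-alikes from the thing itself.
- viewer.trace(picture, thing): "pixels" (400x640 bool, what is visible of it) and "rect" ([left, top, right, bottom] in pixels, round what is visible of it).
The state is a dict: "clock": time; "joints": joint angles; "qvel": joint speeds; "tau": joint torques, N m; "tcp_pos": TCP position; "orientation": TCP orientation; "contact_force": force on the tool from outside, world axes, zero at the start; "moment": the same for the moment, N m; "grip_width": finger opening in m; "gripper_force": force on a finger pad.
Only numpy, scipy, OpenCV 4.12 (cv2) and the standard library are available. Lean on these libraries where they do the work, as an engineer would, in place of code of your own. Each camera call takes 0.05 s, during which the arm holds its last target. There are 200 camera calls.

## Working session

There is one attempt and no reset: what is moved stays moved. The work goes in short steps, Python scripts to look and compute and a tool call to move; the robot and the scene stay as the last step left them, time stands still between calls to the robot, and variables do not carry over. Pictures are saved under pics/ and viewed, at most 10 in all, crops included, and the job is handed in when it is done.

Besides the shell and the picture viewer there is one more tool, called after "Call:" as name(argument=value, ...), one argument or row to a line, values as JSON. play_rows: Moves the arm, as the interface text tells. Shifts and turns lie within -1 to 1; 1 stands for 0.2 m of shift or pi/2 rad of turn. Its arguments: {"type":"object","properties":{"commands":{"type":"array","items":{"type":"array","items":{"type":"array","items":{"type":"number","minimum":-1,"maximum":1}}}},"grip_force":{"type":"number"}},"required":["commands"]}

```bash
mkdir -p pics; cat > h.py <<'E'
import numpy as np, cv2
from scipy.spatial.transform import Rotation as R
from bench import get_obs, viewer, r
def grab(n):
    o=get_obs(); p=viewer.grab_frame(n)
    f=200/np.tan(np.radians(p['fovy'])/2)
    K=np.array([[f,0,p['cx']],[0,f,p['cy']],[0,0,1.]])
    if n=='wrist':
        T=np.eye(4);T[:3,:3]=R.from_rotvec(o['orientation']).as_matrix();T[:3,3]=o['tcp_pos']
        C=T@np.array(p['hand_eye'])
    else: C=np.linalg.inv(np.array(p['world_to_cam']))
    return p,K,np.array(p['distortion'],float),C
def toworld(cam,uv,z):
    p,K,d,C=cam
    u=cv2.undistortPoints(np.array(uv,float).reshape(-1,1,2),K,d).reshape(-1,2)
    D=np.c_[u[:,0],-u[:,1],-np.ones(len(u))]@C[:3,:3].T
    return C[:3,3]+D*((z-C[2,3])/D[:,2:])
def topix(cam,X):
    p,K,d,C=cam
    X=np.array(X,float).reshape(-1,3)
    c=(X-C[:3,3])@C[:3,:3]
    return cv2.projectPoints(c*[1,-1,-1],np.zeros(3),np.zeros(3),K,d)[0].reshape(-1,2)
def save(p,n,rect=None,s=1):
    im=p['pixels'][:,:,::-1]
    if rect: im=im[rect[1]:rect[3],rect[0]:rect[2]]
    cv2.imwrite('pics/'+n,cv2.resize(im,None,fx=s,fy=s))
E
python3 - <<'E'
from h import *
o=get_obs();print(o)
for n in ['top','scene']:
    c=grab(n);save(c[0],n+'0.png')
    print(n,c[3][:3,3],c[0]['fovy'])
    for t in ['calipers_centre','scraper_centre','knife_centre','drawer','drawer_knob','clay_tiger','tube_body']:
        for q in viewer.trace(c[0],t)[:4]:
            ys,xs=np.nonzero(q['pixels']); 
            print(t,round(q['score'],2),np.round(q['rect']),len(xs),np.round(toworld(c,[[xs.mean(),ys.mean()]],0.005),3))
E
```

```text
{'clock': 0.0, 'joints': array([-1.31210768,  0.47780713,  0.02233624,  1.55650423, -0.01150811,
        1.1092973 , -0.0831188 ]), 'qvel': array([-3.42915227e-04,  5.19005996e-05,  6.56768278e-04, -6.22561213e-04,
       -2.37982266e-03, -1.64760332e-03, -9.62833911e-04]), 'tau': array([-1.76553658e-04, -5.96442676e+01,  1.60809137e+00, -2.81197232e+01,
        1.24973714e-02,  9.14697011e-03,  5.17239968e-06]), 'tcp_pos': array([0.24185777, 0.62951712, 0.23029866]), 'orientation': array([-5.72884228e-01, -3.08869888e+00,  2.94643343e-03]), 'contact_force': array([-1.16091806, -0.35136069,  0.66992207]), 'moment': array([-0.00421569,  0.0153815 ,  0.00123408]), 'gripper_force': 0.0, 'grip_width': 0.08571754155751278}
top [0.48094683 0.00315378 1.24892507] 57.18250296733095
calipers_centre 0.85 [423. 192. 446. 239.] 323 [[ 0.503 -0.358  0.005]]
scraper_centre 0.9 [142. 166. 190. 190.] 288 [[0.644 0.538 0.005]]
scraper_centre 0.87 [197. 198. 231. 242.] 308 [[0.494 0.375 0.005]]
scraper_centre 0.67 [239. 232. 273. 278.] 336 [[0.38  0.239 0.005]]
scraper_centre 0.62 [212. 146. 262. 166.
[... 457 characters left out ...]
7624] 57.43765128641745
calipers_centre 0.8 [222. 167. 257. 188.] 305 [[ 0.511 -0.36   0.005]]
scraper_centre 0.98 [434. 257. 492. 291.] 406 [[0.646 0.547 0.005]]
scraper_centre 0.81 [400. 211. 439. 240.] 277 [[0.496 0.371 0.005]]
scraper_centre 0.74 [358. 255. 413. 273.] 398 [[0.707 0.312 0.005]]
scraper_centre 0.63 [379. 181. 404. 214.] 209 [[0.383 0.24  0.005]]
knife_centre 0.59 [266. 167. 346. 219.] 2742 [[ 0.487 -0.056  0.005]]
drawer 0.73 [266. 168. 348. 218.] 2657 [[ 0.487 -0.058  0.005]]
drawer_knob 0.74 [271. 168. 349. 221.] 2767 [[ 0.486 -0.054  0.005]]
clay_tiger 0.69 [473. 194. 510. 245.] 1126 [[0.35  0.605 0.005]]
tube_body 0.87 [191. 131. 222. 162.] 740 [[ 0.379 -0.627  0.005]]
```

```bash
python3 - <<'E'
import cv2
a=cv2.imread('pics/top0.png');cv2.imwrite('pics/topc.png',cv2.resize(a[110:290,110:530],(798,342),interpolation=cv2.INTER_CUBIC))
E
```

```text
(no output)
```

View pics/topc.png

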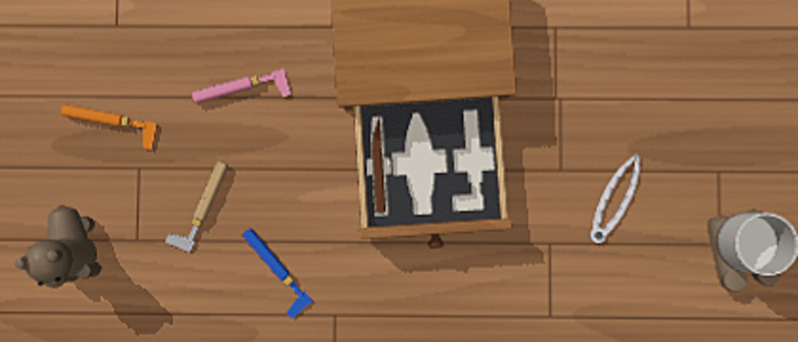

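The genuine (pale wood) scraper lies at about crop (205,205), head at lower left. The calipers are at (618,198), points up and right, and the drawer is at (430,165) with its pockets visible.

Call:
play_rows(
  commands=[
    [[-1, -0.2, -0.09, 0, 0], [-1, -0.4, -0.18, 0, 0], [-1, -0.6, -0.28, 0, 0], [-1, -0.8, -0.37, 0, 0], [-1, -0.8, -0.37, 0, 0]],
  ],
)

```text
clock: 1.22
tcp_pos: [0.372, 0.4969, 0.2317]
orientation: [0.588, 3.082, -0.004]
contact_force: [0.3, 0.2, -0.4]
grip_width: 0.0855
gripper_force: 0.0
```

Call:
play_rows(
  commands=[
    [[-1, -0.2, -0.09, 0, 0], [-1, -0.4, -0.18, 0, 0], [-1, -0.6, -0.28, 0, 0], [-1, -0.8, -0.37, 0, 0], [-1, -0.8, -0.37, 0, 0], [-1, -0.8, -0.37, 0, 0]],
  ],
)

```text
clock: 1.72
tcp_pos: [0.4915, 0.3727, 0.2316]
orientation: [0.585, 3.084, -0.002]
contact_force: [0.3, 0.8, 0.3]
grip_width: 0.0855
gripper_force: 0.0
```

```bash
python3 - <<'E'
from h import *
o=get_obs();print(o['clock'],o['tcp_pos'],o['orientation'])
c=grab('wrist');save(c[0],'w1.png')
print(np.round(c[0]['hand_eye'],3),c[0]['fovy'],c[0]['distortion'])
for q in viewer.trace(c[0],'scraper_centre'):
    ys,xs=np.nonzero(q['pixels']);print(q['score'],q['rect'],len(xs),toworld(c,[[xs.mean(),ys.mean()]],.01))
E
```

```text
1.7167 [0.49152185 0.37266593 0.23158969] [ 5.85358684e-01  3.08437570e+00 -1.74338742e-03]
[[-0.001  0.965  0.264  0.068]
 [ 1.     0.     0.001  0.001]
 [ 0.001  0.264 -0.965 -0.142]
 [ 0.     0.     0.     1.   ]] 70.75131165858708 [-0.03044059  0.          0.          0.          0.        ]
0.83 [124.9, 74.1, 254.6, 167.7] 2417 [[0.37731934 0.23749324 0.01      ]]
0.82 [307.6, 109.5, 346.2, 236.1] 2071 [[0.48280141 0.37967636 0.01      ]]
0.65 [410.7, 215.4, 535.6, 245.8] 1852 [[0.64499019 0.54681291 0.01      ]]
0.55 [315.3, 283.4, 380.9, 326.8] 921 [[0.69796817 0.3487745  0.01      ]]
```

View pics/w1.png

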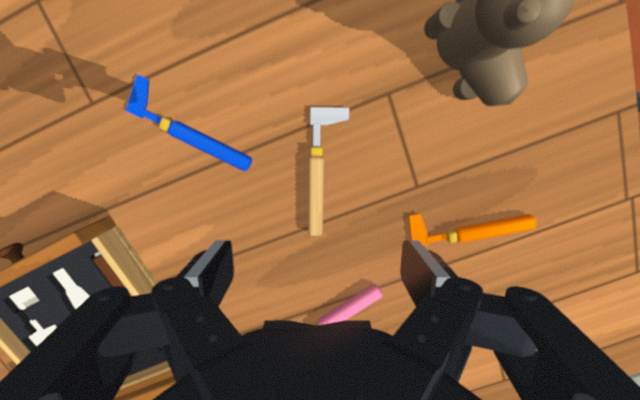

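The wrist view shows the scraper upright at (317,170), head up at (325,115). It is nearly aligned with the fingers. I'll fit its outline.

```bash
cat >> h.py <<'E'
from scipy.optimize import minimize
def place(P,x,y,a,z0=0):
    P=np.array(P,float);c,s=np.cos(a),np.sin(a)
    return np.c_[x+c*P[:,0]-s*P[:,1],y+s*P[:,0]+c*P[:,1],z0+P[:,2]]
def box(x0,x1,y0,y1,z): return [(x0,y0,z),(x1,y0,z),(x1,y1,z),(x0,y1,z)]
SCR=[box(-.085,.025,-.01,.01,.010),box(.02,.07,-.0045,.0045,.006),box(.067,.085,-.04,.008,.006)]
def render(cam,polys,p,z0=0,s=4):
    m=np.zeros((400*s,640*s),np.uint8)
    for P in polys:
        uv=topix(cam,place(P,*p,z0)); uv=np.round((uv+.5)*s).astype(np.int32)
        cv2.fillPoly(m,[uv],255)
    return cv2.resize(m,(640,400),interpolation=cv2.INTER_AREA)/255.
def fit(cam,polys,mask,p0,z0=0,d=(.01,.01,.1)):
    f=lambda p:np.abs(render(cam,polys,p,z0)-mask).sum()
    best=None;p=np.array(p0,float)
    for k in (1,.3,.1):
        sim=np.vstack([p]+[p+k*np.eye(3)[i]*d[i] for i in range(3)])
        b=minimize(f,p,method='Nelder-Mead',options=dict(initial_simplex=sim,xatol=1e-5,fatol=.1,maxiter=150));p=b.x
    return p,b.fun/mask.sum()
def delta(X,yaw=None):
    "tool-frame scaled shift from current measured pose to world X; yaw= wanted tool-x heading"
    o=get_obs();M=R.from_rotvec(o['orientation']).as_matrix()
    print('tcp',np.round(o['tcp_pos'],4),'head',np.round(np.degrees(np.arctan2(M[1,0],M[0,0])),2),'cmd',np.round(M.T@(np.array(X)-o['tcp_pos'])/.2,4))
    if yaw is not None:
        t=-(yaw-np.arctan2(M[1,0],M[0,0]));t=(t+np.pi/2)%np.pi-np.pi/2;print('turn',np.round(t/(np.pi/2),4))
E
python3 - <<'E'
from h import *
c=grab('wrist')
q=[q for q in viewer.trace(c[0],'scraper_centre') if 270<q['rect'][0]<330 and q['rect'][1]<180][0]
p,e=fit(c,SCR,q['pixels'].astype(float),(.49,.375,2.78))
print(p,np.degrees(p[2]),e)
# colour-based ends check
print(topix(c,place([(-.085,0,.01),(.085,-.016,.006),(0,0,.01)],*p)))
delta([p[0],p[1],.1],p[2])
E
```

```text
[0.49347314 0.36999138 2.75094995] 157.61782183985494 0.11708288949382571
[[311.17420741 239.78033786]
 [326.36097227 113.12795514]
 [312.28473841 180.0131028 ]]
tcp [0.4863 0.379  0.2312] head 159.14 cmd [-0.0501 -0.0296  0.6561]
turn 0.0169
```

Call:
play_rows(
  commands=[
    [[-1, -0.02, -0.01, 0.2, 0.017], [-1, -0.05, -0.03, 0.4, 0.017], [-1, -0.05, -0.03, 0.6, 0.017], [-1, -0.05, -0.03, 0.65, 0.017], [-1, -0.05, -0.03, 0.65, 0.017], [-1, -0.05, -0.03, 0.65, 0.017]],
  ],
)

```text
clock: 2.42
tcp_pos: [0.4945, 0.3696, 0.1022]
orientation: [-0.611, -3.081, -0.001]
contact_force: [0.8, -0.1, 0.6]
grip_width: 0.0851
gripper_force: 0.0
```

```bash
python3 - <<'E'
from h import *
for i in range(2):
    c=grab('wrist')
    q=[q for q in viewer.trace(c[0],'scraper_centre')];print([(x['score'],x['rect']) for x in q])
    M=max(q,key=lambda x:x['pixels'].sum())['pixels'].astype(float)
    p,e=fit(c,SCR,M,(.493,.370,2.75),d=(.005,.005,.05))
    print(p,np.degrees(p[2]),e)
    delta([p[0],p[1],.004],p[2])
m=render(c,SCR,p);im=c[0]['pixels'].copy()
for mm,col in((m>.5,(255,0,0)),(M>.5,(0,255,0))):
    cs,_=cv2.findContours(mm.astype(np.uint8),cv2.RETR_EXTERNAL,cv2.CHAIN_APPROX_NONE);cv2.drawContours(im,cs,-1,col,1)
cv2.imwrite('pics/w2.png',im[:,:,::-1])
E
```

```text
[(0.91, [454.1, 247.9, 636.7, 290.3]), (0.79, [26.2, 51.7, 222.1, 193.3]), (0.78, [304.3, 96.3, 364.7, 287.2]), (0.67, [502.5, 0.0, 638.7, 90.9])]
[0.738 0.04  2.4  ] 137.50987083139933 1.0
tcp [0.496 0.37  0.104] head 157.51 cmd [-1.7484 -1.0637  0.4984]
turn 0.2222
[(0.85, [452.9, 244.4, 635.3, 286.3]), (0.58, [25.2, 48.3, 222.0, 189.3])]
[0.86966667 0.125      3.18333333] 182.3915647833128 1.0
tcp [0.496  0.3695 0.1038] head 157.48 cmd [-2.1932 -0.4157  0.5013]
turn -0.2768
```

View pics/w2.png

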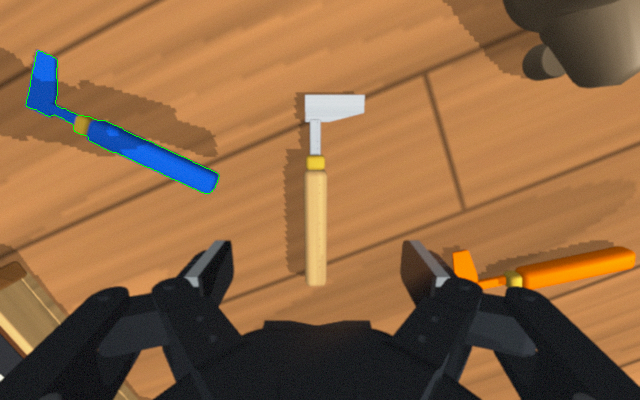

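The scraper is centred: handle end at (316,286), blade edge at row 95. My script picked up the blue look-alike instead, so I'm selecting by column and refitting.

```bash
python3 - <<'E'
from h import *
for i in range(3):
    c=grab('wrist')
    q=[q for q in viewer.trace(c[0],'scraper_centre') if 280<q['rect'][0]<330]
    if not q: continue
    M=q[0]['pixels'].astype(float)
    p,e=fit(c,SCR,M,(.493,.370,2.75),d=(.005,.005,.05))
    print(p,np.degrees(p[2]),e,q[0]['rect'])
    print(np.round(topix(c,place([(-.085,0,.009),(.085,-.016,.007)],*p)),1))
delta([p[0],p[1],.004],p[2])
E
```

```text
[0.49284231 0.37073734 2.75035553] 157.58376400765673 0.08707866089579644 [302.9, 93.2, 364.7, 282.9]
[[315.5 282.6]
 [334.7  93.3]]
[0.49338536 0.37061806 2.74898669] 157.50533543101153 0.09434532490682222 [301.6, 94.5, 366.0, 285.4]
[[317.1 284.3]
 [336.9  94.4]]
tcp [0.4951 0.3681 0.1018] head 157.45 cmd [0.0127 0.0081 0.4889]
turn -0.0007
```

Call:
play_rows(
  commands=[
    [[-0.3, 0.012, 0.01, 0.15, 0], [-0.3, 0.012, 0.01, 0.3, 0], [-0.3, 0.012, 0.01, 0.42, 0], [-0.3, 0.012, 0.01, 0.485, 0], [-0.3, 0.012, 0.01, 0.485, 0], [1, 0.012, 0.01, 0.485, 0], [1, 0.012, 0.01, 0.485, 0], [1, 0.012, 0.01, 0.485, 0], [1, 0.012, 0.01, 0.485, 0], [1, 0.012, 0.01, 0.485, 0], [1, 0.012, 0.01, 0.485, 0], [1, 0.012, 0.01, 0.485, 0]],
  ],
  grip_force=50,
)

```text
clock: 3.92
tcp_pos: [0.4947, 0.3717, 0.0062]
orientation: [0.614, 3.079, 0.004]
contact_force: [-1.0, -0.7, 6.1]
grip_width: 0.0187
gripper_force: 50.6
```

Call:
play_rows(
  commands=[
    [[1, 0, 0, -0.1, 0], [1, 0, 0, -0.25, 0], [1, 0, 0, -0.45, 0], [1, 0, 0, -0.65, 0], [1, 0, 0, -0.85, 0], [1, 0, 0, -1, 0], [1, 0, 0, -1, 0], [1, 0, 0, -1, 0]],
  ],
)

```text
clock: 4.58
tcp_pos: [0.4944, 0.3716, 0.2071]
orientation: [0.614, 3.078, 0.007]
contact_force: [0.3, -0.3, -2.2]
grip_width: 0.0186
gripper_force: 49.8
```

Call:
play_rows(
  commands=[
    [[1, -0.06, -0.1, -0.04, -0.05], [1, -0.14, -0.25, -0.1, -0.1], [1, -0.23, -0.42, -0.15, -0.15], [1, -0.32, -0.6, -0.2, -0.2], [1, -0.41, -0.75, -0.2, -0.25], [1, -0.5, -0.9, -0.2, -0.3], [1, -0.55, -1, -0.2, -0.3], [1, -0.55, -1, -0.2, -0.3], [1, -0.55, -1, -0.2, -0.3], [1, -0.55, -1, -0.2, -0.3]],
  ],
)

```text
clock: 5.42
tcp_pos: [0.5175, 0.1445, 0.2432]
orientation: [0.123, -3.137, 0.0]
contact_force: [-0.0, 0.5, -0.2]
grip_width: 0.0185
gripper_force: 49.7
```

```bash
python3 - <<'E'
from h import *
c=grab('wrist');save(c[0],'w3.png');o=get_obs();print(o['clock'],o['tcp_pos'],o['grip_width']);delta([.5,0,.2],np.radians(184.4))
E
```

```text
5.4667 [0.51760038 0.14517689 0.24339845] 0.018717096546840357
tcp [0.5176 0.1452 0.2434] head -175.45 cmd [ 0.145  -0.7166  0.2171]
turn 0.0017
```

View pics/w3.png

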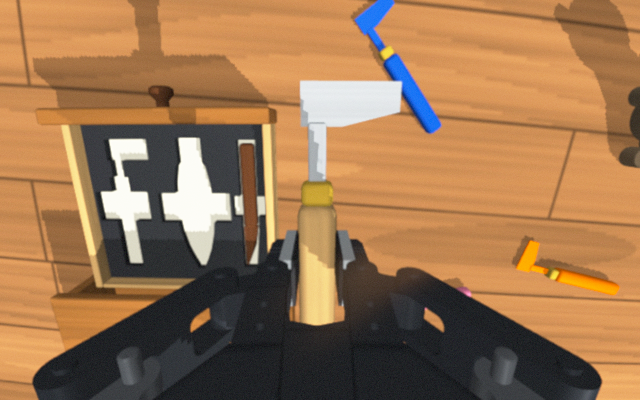

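The drawer is well in view at left: scraper pocket at (127,203), calipers pocket at (195,203), knife at (249,200). The scraper is held straight, with its blade at (350,100). I'm fitting the pockets (pale bottom seen through the foam opening) and the held scraper in the tool frame.

```bash
cat >> h.py <<'E'
def bz(x0,x1,y0,y1): return [(x0,y0,0),(x1,y0,0),(x1,y1,0),(x0,y1,0)]
g=.0025
# in drawer axes (x to back)
PS=[bz(-.025-g,.085+g,-.01-g,.01+g),bz(-.07,-.02,-.0045-g,.0045+g),bz(-.085-g,-.067+g,-.008-g,.04+g),bz(-.02,.02,-.035,.035)]
PC=[[(-.088-g,-.0155,0),(-.062,-.0155,0),(-.012,-.0245,0),(.012,-.0245,0),(.05,-.016,0),(.0875,-.005,0),(.0875,.005,0),(.05,.016,0),(.012,.0245,0),(-.012,.0245,0),(-.062,.0155,0),(-.088-g,.0155,0)],bz(-.02,.02,-.047,.047)]
def fitpocket(cam,polys,M,p0,roi,yaw=None,zb=.024,zt=.034):
    x0,y0,x1,y1=roi
    def f(p):
        q=p if yaw is None else (p[0],p[1],yaw)
        m=np.minimum(render(cam,polys,q,zb,2),render(cam,polys,q,zt,2))
        return np.abs(m-M)[y0:y1,x0:x1].sum()
    n=3 if yaw is None else 2;p=np.array(p0[:n],float)
    for k in (1,.3,.1):
        sim=np.vstack([p]+[p+k*np.eye(n)[i]*(.01,.01,.05)[i] for i in range(n)])
        b=minimize(f,p,method='Nelder-Mead',options=dict(initial_simplex=sim,xatol=1e-5,fatol=.1,maxiter=150));p=b.x
    return p,b.fun/M[y0:y1,x0:x1].sum()
def pale(c):
    h=cv2.cvtColor(c[0]['pixels'],cv2.COLOR_RGB2HSV);return ((h[:,:,1]<60)&(h[:,:,2]>140)).astype(float)
def overlay(c,masks,name,s=1,rect=(0,0,640,400)):
    im=c[0]['pixels'].copy()
    im=cv2.resize(im,None,fx=s,fy=s)
    for mm,col in masks:
        mm=cv2.resize((mm>.5).astype(np.uint8),None,fx=s,fy=s)
        cs,_=cv2.findContours(mm,cv2.RETR_LIST,cv2.CHAIN_APPROX_NONE);cv2.drawContours(im,cs,-1,col,1)
    a,b,cc,d=[int(v*s) for v in rect];cv2.imwrite('pics/'+name,im[b:d,a:cc,::-1])
E
python3 - <<'E'
from h import *
c=grab('wrist');M=pale(c);o=get_obs()
ps=toworld(c,[[127,203]],.024)[0];pc=toworld(c,[[195,203]],.024)[0];print(ps,pc)
a,e=fitpocket(c,PS,M,(ps[0],ps[1],.077),(95,130,157,275));print('scr pocket',a,np.degrees(a[2]),e)
b,e=fitpocket(c,PC,M,(pc[0],pc[1],.077),(158,130,235,275));print('cal pocket',b,np.degrees(b[2]),e)
f=lambda P,p:np.minimum(render(c,P,p,.024),render(c,P,p,.034))
# front panel & side-wall yaw check via fitted offset
d=(b-a)[:2];print('pocket offset in drawer axes',np.cos(a[2])*d[0]+np.sin(a[2])*d[1],-np.sin(a[2])*d[0]+np.cos(a[2])*d[1])
# held scraper
h=cv2.cvtColor(c[0]['pixels'],cv2.COLOR_RGB2HSV)
q=[q for q in viewer.trace(c[0],'scraper_centre') if 290<q['rect'][0]<320]
for q in q[:1]:
    Mh=q['pixels'].astype(float);Mh[225:]=0
    def ff(P):
        r_=render(c,SCR,P,o['tcp_pos'][2]-.0052);r_[225:]=0;return r_
    p=np.array([*o['tcp_pos'][:2],np.radians(184.5)])
    fun=lambda p:np.abs(ff(p)-Mh).sum()
    for k in(1,.3):
        s=np.vstack([p]+[p+k*np.eye(3)[i]*(.01,.01,.1)[i] for i in range(3)]);B=minimize(fun,p,method='Nelder-Mead',options=dict(initial_simplex=s,maxiter=150));p=B.x
    Mt=R.from_rotvec(o['orientation']).as_matrix()
    print('held rel tcp (tool)',Mt.T@np.r_[p[:2]-o['tcp_pos'][:2],0],'heading diff deg',np.degrees(p[2]-np.arctan2(Mt[1,0],Mt[0,0]))%360,B.fun/Mh.sum())
    overlay(c,[(f(PS,a),(255,0,0)),(f(PC,b),(255,0,0)),(ff(p),(0,0,255))],'w4.png',2,(80,70,420,300))
E
```

```text
[ 0.57713082 -0.10704557  0.024     ] [ 0.56965904 -0.01366685  0.024     ]
scr pocket [ 0.57711438 -0.10724312  0.07678265] 4.399321534533642 0.09859431751027535
cal pocket [ 0.57196688 -0.01155777  0.07604134] 4.356847914002791 0.06606601672326286
pocket offset in drawer axes 0.0022074265214433583 0.0957982748389832
held rel tcp (tool) [3.11137730e-04 1.10027918e-03 5.65054611e-07] heading diff deg 0.06761403761259999 0.1213501752902419
```

View pics/w4.png

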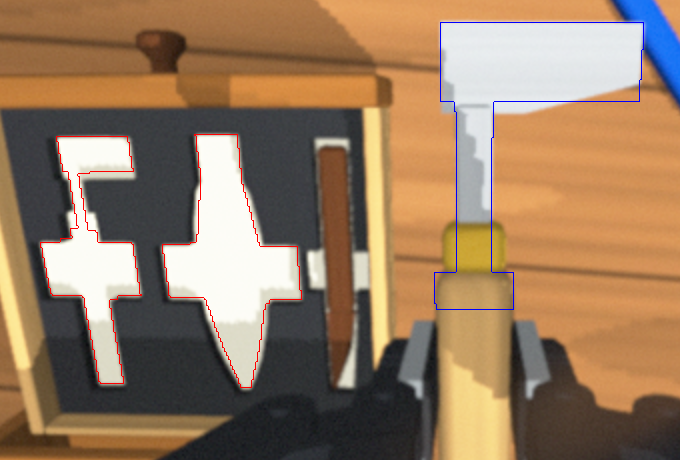

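Pocket outlines match the picture closely, with drawer yaw 4.4°. The scraper is held square and centred. I'll hover to the right of its pocket and low down, for a second and nearer measurement.

Call:
play_rows(
  commands=[
    [[1, -0.03, -0.1, 0, 0], [1, -0.07, -0.27, 0, 0], [1, -0.11, -0.45, 0, 0], [1, -0.15, -0.65, 0, 0], [1, -0.19, -0.85, 0, 0], [1, -0.195, -0.9, 0, 0]],
  ],
)

```text
clock: 6.07
tcp_pos: [0.5723, -0.0395, 0.2444]
orientation: [-0.112, 3.139, -0.006]
contact_force: [-0.5, -1.5, -0.1]
grip_width: 0.0185
gripper_force: 49.7
```

Call:
play_rows(
  commands=[
    [[1, 0, -0.18, 0.05, 0], [1, 0, -0.35, 0.15, 0], [1, 0, -0.5, 0.27, 0], [1, 0, -0.63, 0.4, 0], [1, 0, -0.68, 0.5, 0], [1, 0, -0.68, 0.55, 0], [1, 0, -0.68, 0.55, 0], [1, 0, -0.68, 0.55, 0], [1, 0, -0.68, 0.55, 0]],
  ],
)

```text
clock: 6.82
tcp_pos: [0.5831, -0.1661, 0.1355]
orientation: [-0.126, 3.137, 0.001]
contact_force: [0.2, -0.8, -0.7]
grip_width: 0.0186
gripper_force: 49.7
```

```bash
cat > place_s.py <<'E'
from h import *
import sys
c=grab('wrist');M=pale(c);o=get_obs()
a0=(.5771,-.1072,.0768)
ctr=topix(c,place([(0,0,0)],*a0,.024))[0];print('ctr',ctr)
big=np.minimum(render(c,PS,a0,.024),render(c,PS,a0,.034));ys,xs=np.nonzero(big>.5)
lo=int(sys.argv[1]) if len(sys.argv)>1 else 0
roi=(max(xs.min()-8,lo),max(ys.min()-8,0),min(xs.max()+8,640),min(ys.max()+8,int(sys.argv[2]) if len(sys.argv)>2 else 400));print(roi)
a,e=fitpocket(c,PS,M,a0,roi);print('scr pocket',a,np.degrees(a[2]),e)
f=lambda P,p:np.minimum(render(c,P,p,.024),render(c,P,p,.034))
delta([a[0],a[1],.0],a[2]+np.pi)
Mt=R.from_rotvec(o['orientation']).as_matrix();hd=np.arctan2(Mt[1,0],Mt[0,0])
overlay(c,[(f(PS,a),(255,0,0)),(render(c,SCR,(*o['tcp_pos'][:2],hd),o['tcp_pos'][2]-.0052),(0,0,255))],'w5.png',1)
E
python3 place_s.py
```

```text
ctr [378.9154655  193.41275611]
(np.int64(334), np.int64(86), np.int64(442), np.int64(285))
scr pocket [ 0.57764298 -0.10765514  0.07535377] 4.317452825533582 0.31505043811206834
tcp [ 0.5832 -0.1663  0.1358] head -175.39 cmd [0.0059 0.2946 0.6791]
turn 0.0032
```

View pics/w5.png

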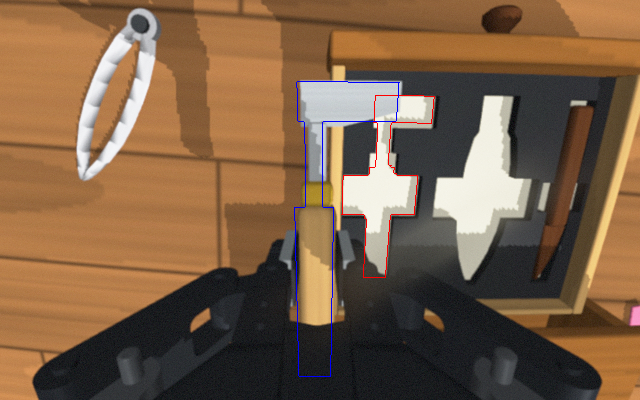

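Call:
play_rows(
  commands=[
    [[1, 0.006, 0.1, 0, 0.003], [1, 0.006, 0.22, 0, 0.003], [1, 0.006, 0.291, 0, 0.003], [1, 0.006, 0.291, 0.1, 0.003], [1, 0.006, 0.291, 0.2, 0.003], [1, 0.006, 0.291, 0.3, 0.003], [1, 0.006, 0.291, 0.38, 0.003], [1, 0.006, 0.291, 0.43, 0.003], [1, 0.006, 0.291, 0.45, 0.003], [1, 0.006, 0.291, 0.45, 0.003], [1, 0.006, 0.291, 0.45, 0.003]],
  ],
)

```text
clock: 7.78
tcp_pos: [0.5769, -0.11, 0.0453]
orientation: [-0.115, 3.138, -0.0]
contact_force: [0.8, 0.4, -1.1]
grip_width: 0.0186
gripper_force: 49.7
```

```bash
python3 - <<'E'
from h import *
for i in range(2):
    c=grab('wrist');delta([.5774,-.1074,.0302],np.radians(184.36));o=get_obs();print(o['contact_force'])
hd=np.radians(184.4)
f=lambda P,p:np.minimum(render(c,P,p,.024),render(c,P,p,.034))
overlay(c,[(f(PS,(.5774,-.1074,.0761)),(255,0,0)),(render(c,SCR,(*o['tcp_pos'][:2],hd),o['tcp_pos'][2]-.0052),(0,0,255))],'w6.png',2,(250,50,450,250))
E
```

```text
tcp [ 0.577  -0.1102  0.0455] head -175.81 cmd [-0.0028  0.0138  0.0765]
turn -0.0019
[-0.20098875 -0.35906925 -0.19985418]
tcp [ 0.577  -0.1103  0.0455] head -175.81 cmd [-0.0028  0.0142  0.0766]
turn -0.0019
[-0.48176706  0.28999441 -0.24225964]
```

View pics/w6.png

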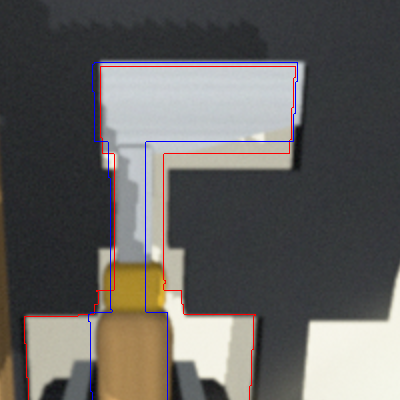

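Just above the foam: the scraper sits over its pocket. The neck centre is at crop (135,200), against the pocket's 138. The arm settled about 2 mm short in y, so I'll correct that and lower slowly.

Call:
play_rows(
  commands=[
    [[1, -0.003, 0.009, 0, -0.001], [1, -0.003, 0.009, 0, -0.001], [1, -0.003, 0.009, 0.02, -0.001], [1, -0.003, 0.009, 0.035, -0.001], [1, -0.003, 0.009, 0.05, -0.001], [1, -0.003, 0.009, 0.06, -0.001], [1, -0.003, 0.009, 0.07, -0.001], [1, -0.003, 0.009, 0.073, -0.001], [1, -0.003, 0.009, 0.073, -0.001]],
  ],
)

```text
clock: 8.63
tcp_pos: [0.5768, -0.1084, 0.0302]
orientation: [-0.117, 3.139, 0.0]
contact_force: [-1.0, 0.4, 5.8]
grip_width: 0.0184
gripper_force: 50.5
```

Call:
play_rows(
  commands=[
    [[0.3, 0, 0, 0, 0], [0.3, 0, 0, 0, 0], [0.3, 0, 0, 0, 0], [0.3, 0, 0, 0, 0], [0.3, 0, 0, -0.05, 0], [0.3, 0, 0, -0.15, 0], [0.3, 0, 0, -0.3, 0], [0.3, 0, 0, -0.5, 0], [0.3, 0, 0, -0.7, 0], [0.3, 0, 0, -0.8, 0], [0.3, 0, 0, -0.8, 0]],
  ],
)

```text
clock: 9.55
tcp_pos: [0.5797, -0.1092, 0.1961]
orientation: [-0.116, 3.129, -0.001]
contact_force: [0.3, -0.4, 0.1]
grip_width: 0.0298
gripper_force: 0.0
```

```bash
python3 - <<'E'
from h import *
c=grab('wrist');save(c[0],'w7.png');o=get_obs();print(o['clock'],o['tcp_pos'])
for zz in (.024,):
  for q in viewer.trace(c[0],'scraper_centre')[:4]:
    if abs(np.mean([q['rect'][0],q['rect'][2]])-320)<60:
        p,e=fit(c,SCR,q['pixels'].astype(float),(.577,-.107,np.radians(184.4)),z0=zz);print(p,np.degrees(p[2]),e)
for q in viewer.trace(c[0],'calipers_centre')[:3]: print(q['score'],q['rect'])
delta([.503,-.358,.2],np.radians(154))
E
```

```text
9.6 [ 0.57829575 -0.10870658  0.19325717]
[ 0.57627572 -0.10783745  3.2156171 ] 184.24128840098447 0.0835189957321321
0.63 [74.2, 26.9, 140.4, 167.4]
tcp [ 0.5761 -0.1082  0.1897] head -175.72 cmd [ 0.4574 -1.2182 -0.0519]
turn 0.3364
```

View pics/w7.png

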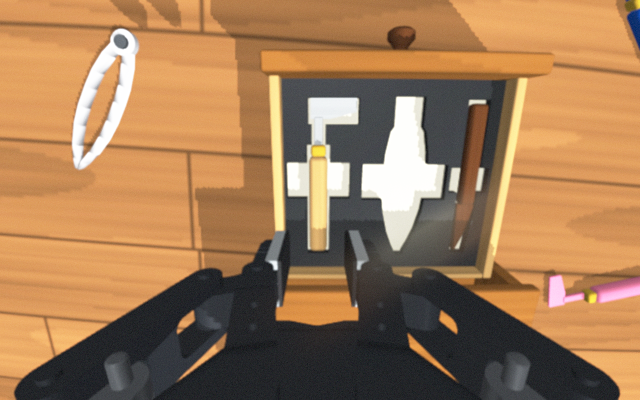

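The scraper lies home (318,185), within 1 mm of its pocket by the fit. Next are the calipers, at upper left with the pivot at (122,40) and the points at (80,165).

Call:
play_rows(
  commands=[
    [[-1, 0.08, -0.18, 0, 0], [-1, 0.17, -0.38, 0, 0], [-1, 0.27, -0.57, 0, 0], [-1, 0.36, -0.76, 0, 0], [-1, 0.44, -0.95, 0, 0], [-1, 0.457, -1, 0, 0]],
  ],
)

```text
clock: 10.2
tcp_pos: [0.4952, -0.3213, 0.1884]
orientation: [0.104, -3.136, 0.003]
contact_force: [-0.4, -0.8, 0.1]
grip_width: 0.0853
gripper_force: 0.0
```

Call:
play_rows(
  commands=[
    [[-1, 0, -0.1, 0, 0.06], [-1, 0, -0.2, 0.05, 0.12], [-1, 0, -0.218, 0.1, 0.19], [-1, 0, -0.218, 0.15, 0.26], [-1, 0, -0.218, 0.2, 0.33], [-1, 0, -0.218, 0.2, 0.335], [-1, 0, -0.218, 0.2, 0.335], [-1, 0, -0.218, 0.2, 0.335], [-1, 0, -0.218, 0.2, 0.335]],
  ],
)

```text
clock: 10.95
tcp_pos: [0.5036, -0.3582, 0.15]
orientation: [0.7, 3.062, -0.0]
contact_force: [-0.5, 0.3, 0.1]
grip_width: 0.0851
gripper_force: 0.0
```

```bash
cat >> h.py <<'E'
t=np.linspace(0,2*np.pi,24,endpoint=False)
CAL=[[(-.075+.013*np.cos(a),.013*np.sin(a),.006) for a in t],
 [(-.075,-.012,.006),(-.05,-.017,.006),(-.012,-.022,.006),(.012,-.022,.006),(.045,-.015,.006),(.085,-.003,.006),(.085,.003,.006),(.045,.015,.006),(.012,.022,.006),(-.012,.022,.006),(-.05,.017,.006),(-.075,.012,.006)]]
def calmask(q):
    m=q['pixels'].astype(np.uint8);cs,_=cv2.findContours(m,cv2.RETR_EXTERNAL,cv2.CHAIN_APPROX_NONE)
    o=np.zeros_like(m);cv2.drawContours(o,[max(cs,key=cv2.contourArea)],-1,1,-1);return o.astype(float)
E
python3 - <<'E'
from h import *
for i in range(2):
    c=grab('wrist');q=viewer.trace(c[0],'calipers_centre');print([(x['score'],x['rect']) for x in q])
    M=calmask(q[0]);p,e=fit(c,CAL,M,(.503,-.358,-.45));print(p,np.degrees(p[2]),e)
    delta([p[0],p[1],.1],p[2])
overlay(c,[(render(c,CAL,p),(255,0,0)),(M,(0,255,0))],'w8.png')
E
```

```text
[(0.67, [299.7, 109.7, 339.8, 270.7])]
[ 0.51435294 -0.36236414 -0.4662408 ] -26.713629851926807 0.07365495999196492
tcp [ 0.5037 -0.3582  0.1502] head 154.2 cmd [-0.0566  0.0045  0.2511]
turn 0.0101
[(0.86, [296.4, 109.7, 339.4, 270.9])]
[ 0.51467048 -0.36289632 -0.46658886] -26.73357258437275 0.05981764400939225
tcp [ 0.5037 -0.3582  0.1502] head 154.17 cmd [-0.0593  0.0029  0.251 ]
turn 0.01
```

View pics/w8.png

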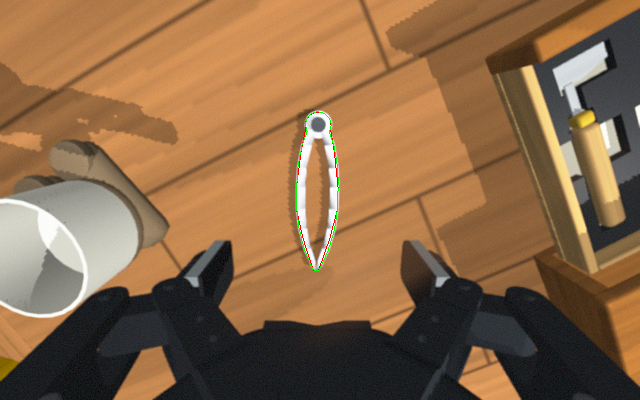

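Calipers outline fits well: pivot at (318,124), points at (317,270), heading −26.7°. Going down to hover over them with the fingers part open.

Call:
play_rows(
  commands=[
    [[-0.35, -0.03, 0, 0.1, 0.01], [-0.35, -0.058, 0, 0.25, 0.01], [-0.35, -0.058, 0, 0.4, 0.01], [-0.35, -0.058, 0, 0.5, 0.01], [-0.35, -0.058, 0, 0.55, 0.01], [-0.35, -0.058, 0, 0.58, 0.01], [-0.35, -0.058, 0, 0.58, 0.01], [-0.35, -0.058, 0, 0.58, 0.01]],
  ],
)

```text
clock: 11.82
tcp_pos: [0.5145, -0.3637, 0.0347]
orientation: [0.727, 3.055, -0.001]
contact_force: [-0.4, -0.2, 0.1]
grip_width: 0.0578
gripper_force: 0.0
```

```bash
python3 - <<'E'
from h import *
for i in range(2):
    c=grab('wrist');q=viewer.trace(c[0],'calipers_centre')
    if q:
        p,e=fit(c,CAL,calmask(q[0]),(.5145,-.3627,-.466));print(p,np.degrees(p[2]),e,q[0]['rect'])
    delta([.5145,-.3627,.002],np.radians(-26.72))
print(get_obs()['grip_width'])
E
```

```text
[ 0.51429077 -0.36219676 -0.46682435] -26.74706480139408 0.9113322925829365 [282.7, 82.6, 351.1, 324.4]
tcp [ 0.5149 -0.3639  0.0352] head 153.22 cmd [0.0047 0.0045 0.1662]
turn -0.0007
[ 0.51386456 -0.36198749 -0.46336975] -26.54913093159459 0.8634027461113645 [284.5, 79.0, 354.0, 326.6]
tcp [ 0.5147 -0.3637  0.035 ] head 153.23 cmd [0.0035 0.0037 0.1651]
turn -0.0006
0.05768900102535817
```

Call:
play_rows(
  commands=[
    [[-0.35, 0.004, 0, 0.06, 0], [-0.35, 0.004, 0, 0.12, 0], [-0.35, 0.004, 0, 0.155, 0], [-0.35, 0.004, 0, 0.165, 0], [-0.35, 0.004, 0, 0.165, 0]],
  ],
)

```text
clock: 12.43
tcp_pos: [0.5123, -0.3623, -0.0008]
orientation: [-0.727, -3.054, -0.001]
contact_force: [-0.0, 0.4, -0.1]
grip_width: 0.0577
gripper_force: 0.0
```

Call:
play_rows(
  commands=[
    [[-0.35, 0, 0, 0.01, 0], [-0.35, 0, 0, 0.015, 0], [-0.35, 0, 0, 0.015, 0]],
  ],
)

```text
clock: 12.68
tcp_pos: [0.5133, -0.3629, -0.0023]
orientation: [0.727, 3.056, -0.0]
contact_force: [0.0, 0.0, 0.0]
grip_width: 0.0577
gripper_force: 0.0
```

Call:
play_rows(
  commands=[
    [[0.2, 0, 0, 0, 0], [1, 0, 0, 0, 0], [1, 0, 0, 0, 0], [1, 0, 0, 0, 0], [1, 0, 0, 0, 0], [1, 0, 0, 0, 0], [1, 0, 0, 0, 0], [1, 0, 0, 0, 0]],
  ],
  grip_force=50,
)

```text
clock: 13.35
tcp_pos: [0.5136, -0.3632, -0.0015]
orientation: [0.727, 3.055, -0.0]
contact_force: [-0.6, 0.6, 6.1]
grip_width: 0.0424
gripper_force: 54.5
```

Call:
play_rows(
  commands=[
    [[1, 0, 0, -0.05, 0], [1, 0, 0, -0.15, 0], [1, 0, 0, -0.3, 0], [1, 0, 0, -0.5, 0], [1, 0, 0, -0.7, 0], [1, 0, 0, -0.8, 0], [1, 0.04, 0.13, -0.8, 0], [1, 0.07, 0.3, -0.8, 0], [1, 0.1, 0.45, -0.8, 0], [1, 0.12, 0.55, -0.8, 0], [1, 0.14, 0.6, -0.8, 0], [1, 0.14, 0.6, -0.8, 0]],
  ],
)

```text
clock: 14.35
tcp_pos: [0.5428, -0.2399, 0.1577]
orientation: [-0.721, -3.057, -0.002]
contact_force: [-0.1, -0.8, -2.2]
grip_width: 0.0426
gripper_force: 51.1
```

Call:
play_rows(
  commands=[
    [[1, 0.03, 0.15, 0, -0.05], [1, 0.07, 0.3, 0, -0.11], [1, 0.1, 0.45, 0, -0.17], [1, 0.13, 0.6, 0, -0.23], [1, 0.158, 0.7, 0, -0.29], [1, 0.158, 0.715, 0.05, -0.346], [1, 0.158, 0.715, 0.1, -0.346], [1, 0.158, 0.715, 0.12, -0.346], [1, 0.158, 0.715, 0.12, -0.346], [1, 0.158, 0.715, 0.12, -0.346]],
  ],
)

```text
clock: 15.18
tcp_pos: [0.5778, -0.1035, 0.1334]
orientation: [0.112, -3.138, 0.002]
contact_force: [1.1, 0.5, -0.9]
grip_width: 0.0422
gripper_force: 51.1
```

```bash
cat > pl.py <<'E'
from h import *
c=grab('wrist');M=pale(c);o=get_obs();print(o['clock'],o['grip_width'])
a0=(.572,-.0116,.076)
f=lambda P,p:np.minimum(render(c,P,p,.024),render(c,P,p,.034))
ys,xs=np.nonzero(f(PC,a0)>.5)
roi=(xs.min()-6,max(ys.min()-8,0),xs.max()+6,min(ys.max()+8,400));print(roi)
a,e=fitpocket(c,PC,M,a0,roi);print('cal pocket',a,np.degrees(a[2]),e)
delta([a[0],a[1],.0],a[2]+np.pi)
T=np.eye(4);T[:3,:3]=R.from_rotvec(o['orientation']).as_matrix();T[:3,3]=o['tcp_pos']
hd=np.arctan2(T[1,0],T[0,0])
hc=(*o['tcp_pos'][:2],hd+np.pi)
# held: nut end (pivot) circle fit vs predicted
q=viewer.trace(c[0],'calipers_centre');print([(x['score'],x['rect']) for x in q])
pr=topix(c,place([(-.088,0,.006),(-.075,0,.008),(-.012,.022,.006),(-.012,-.022,.006)],*hc,o['tcp_pos'][2]+.0015));print(np.round(pr,1))
overlay(c,[(f(PC,a),(255,0,0)),(render(c,CAL,hc,o['tcp_pos'][2]+.0015),(0,0,255))],'w9.png')
E
python3 pl.py
```

```text
15.2333 0.0421046400072511
(np.int64(360), np.int64(86), np.int64(473), np.int64(288))
cal pocket [ 0.57313583 -0.0120471   0.07412121] 4.246832626084058 0.08276814633357892
tcp [ 0.5782 -0.103   0.1338] head -175.87 cmd [-0.0079  0.4561  0.6684]
turn -0.0012
[(0.84, [275.6, 71.7, 362.2, 321.3])]
[[314.2  72.5]
 [314.3 103. ]
 [357.8 232.8]
 [271.7 232.9]]
```

View pics/w9.png

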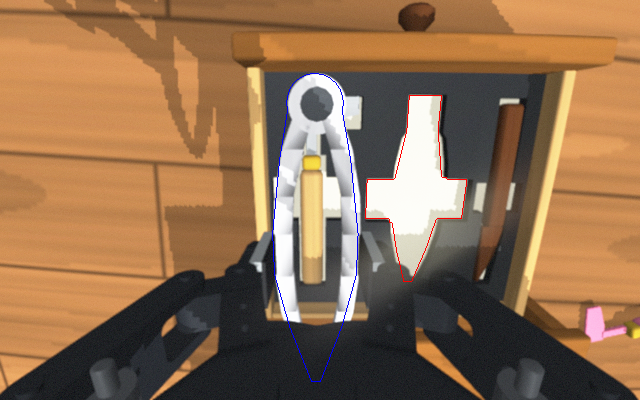

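The held calipers match prediction: nut at (317,103), pivot end at row 72. The pocket outline is well fitted. Moving over the pocket and down to just above the foam.

Call:
play_rows(
  commands=[
    [[1, -0.006, 0.12, 0, -0.002], [1, -0.006, 0.28, 0, -0.002], [1, -0.006, 0.42, 0, -0.002], [1, -0.006, 0.452, 0.05, -0.002], [1, -0.006, 0.452, 0.15, -0.002], [1, -0.006, 0.452, 0.25, -0.002], [1, -0.006, 0.452, 0.35, -0.002], [1, -0.006, 0.452, 0.43, -0.002], [1, -0.006, 0.452, 0.47, -0.002], [1, -0.006, 0.452, 0.47, -0.002], [1, -0.006, 0.452, 0.47, -0.002], [1, -0.006, 0.452, 0.47, -0.002]],
  ],
)

```text
clock: 16.28
tcp_pos: [0.5738, -0.0112, 0.0408]
orientation: [-0.124, 3.137, -0.0]
contact_force: [-0.2, -0.3, -0.8]
grip_width: 0.0423
gripper_force: 51.1
```

```bash
python3 - <<'E'
from h import *
for i in range(2):
    c=grab('wrist');delta([.5727,-.0129,.0225],np.radians(184.35));o=get_obs();print(o['contact_force'],o['grip_width'])
E
```

```text
tcp [ 0.5738 -0.0111  0.0409] head -175.48 cmd [ 0.0064 -0.0084  0.0919]
turn 0.0019
[-0.50066165  0.32435703 -2.15312486] 0.04208233080643904
tcp [ 0.5738 -0.011   0.0409] head -175.47 cmd [ 0.0063 -0.0091  0.0918]
turn 0.002
[-0.83489465 -0.23085004 -1.38261425] 0.04235389375406679
```

Call:
play_rows(
  commands=[
    [[1, 0.006, -0.008, 0, 0.001], [1, 0.006, -0.008, 0.01, 0.001], [1, 0.006, -0.008, 0.025, 0.001], [1, 0.006, -0.008, 0.04, 0.001], [1, 0.006, -0.008, 0.055, 0.001], [1, 0.006, -0.008, 0.07, 0.001], [1, 0.006, -0.008, 0.08, 0.001], [1, 0.006, -0.008, 0.087, 0.001], [1, 0.006, -0.008, 0.087, 0.001]],
  ],
)

```text
clock: 17.13
tcp_pos: [0.572, -0.0125, 0.0224]
orientation: [-0.122, 3.139, 0.0]
contact_force: [-2.0, 0.1, 1.4]
grip_width: 0.0424
gripper_force: 52.8
```

Call:
play_rows(
  commands=[
    [[-0.25, 0, 0, 0, 0], [-0.25, 0, 0, 0, 0], [-0.25, 0, 0, 0, 0], [-0.25, 0, 0, 0, 0], [-0.25, 0, 0, -0.03, 0], [-0.25, 0, 0, -0.1, 0], [-0.25, 0, 0, -0.25, 0], [-0.25, 0, 0, -0.45, 0], [-0.25, 0, 0, -0.65, 0], [-0.25, 0, 0, -0.85, 0], [-0.25, 0, 0, -0.9, 0], [-0.25, 0, 0, -0.9, 0]],
  ],
)

```text
clock: 18.13
tcp_pos: [0.5742, -0.0127, 0.2067]
orientation: [-0.121, 3.131, 0.001]
contact_force: [0.3, 0.4, 0.9]
grip_width: 0.0533
gripper_force: 0.0
```

```bash
python3 - <<'E'
from h import *
o=get_obs();c=grab('wrist');save(c[0],'w10.png');print(o['clock'],o['tcp_pos'])
for q in viewer.trace(c[0],'calipers_centre')[:1]:
    p,e=fit(c,CAL,calmask(q),(.5727,-.0125,.076),z0=.024);print(p,np.degrees(p[2]),e)
for q in viewer.trace(c[0],'scraper_centre')[:4]:
    if 150<q['rect'][0]<300:
        p,e=fit(c,SCR,q['pixels'].astype(float),(.577,-.107,np.radians(184.4)),z0=.024);print('s',p,np.degrees(p[2]),e)
E
```

```text
18.1333 [ 0.57420651 -0.01268152  0.20671666]
[ 0.57416607 -0.0117209   0.07484732] 4.288435642954067 0.06223583877995643
s [ 0.57675989 -0.10696458  3.21609834] 184.2688614383093 0.12531444325934274
```

View pics/w10.png

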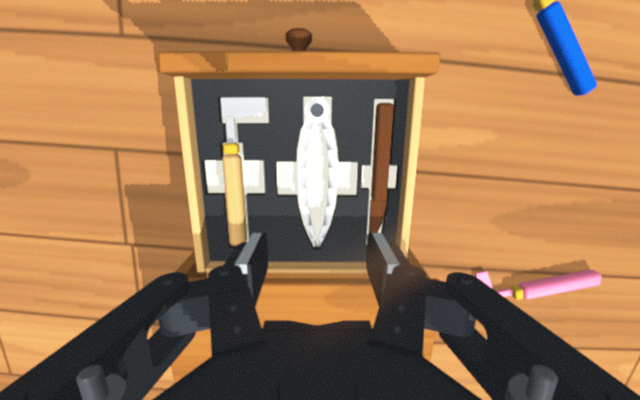

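Both tools lie in their pockets: calipers at (317,175), scraper at (233,190), knife untouched at (383,165). Now I'll locate the front panel and the knob for the push.

```bash
python3 - <<'E'
from h import *
c=grab('wrist')
print('panel outer top edge',toworld(c,[[170,54],[300,53],[430,53]],.078));print('knob tip',toworld(c,[[298,29]],.047))
print('chest edge',toworld(c,[[215,270]],.096))
W=toworld(c,[[298,29]],.047)[0];k=W
for off in (-.045,):
    d=np.array([np.cos(.076),np.sin(.076)]);n=np.array([-d[1],d[0]])
    P=k[:2]-.03*d+off*n;print(P,np.hypot(*P))
delta([.415,-.08,.2067],None)
E
```

```text
panel outer top edge [[ 0.4570051  -0.14803613  0.078     ]
 [ 0.44846778 -0.03517518  0.078     ]
 [ 0.43922922  0.07692847  0.078     ]]
knob tip [[ 0.42112637 -0.04062251  0.047     ]]
chest edge [[ 0.65263535 -0.10525801  0.096     ]]
[ 0.39462968 -0.08777042] 0.4042724675211173
tcp [ 0.5705 -0.0125  0.2006] head -175.54 cmd [ 0.8016 -0.2758 -0.0279]
```

Call:
play_rows(
  commands=[
    [[1, 0.18, -0.08, 0, 0], [1, 0.38, -0.17, 0, 0], [1, 0.57, -0.25, 0, 0], [1, 0.75, -0.33, 0, 0], [1, 0.807, -0.351, 0, 0], [1, 0.807, -0.351, 0, 0], [1, 0.807, -0.351, 0, 0], [1, 0.807, -0.351, 0, 0]],
  ],
)

```text
clock: 19.0
tcp_pos: [0.4173, -0.0944, 0.202]
orientation: [0.124, -3.139, 0.0]
contact_force: [0.7, 1.3, 0.1]
grip_width: -0.0002
gripper_force: 0.0
```

```bash
python3 - <<'E'
from h import *
delta([.417,-.1,.05],np.radians(184.36));o=get_obs();print(o['joints'],o['contact_force'])
E
```

```text
tcp [ 0.4173 -0.0944  0.202 ] head -175.49 cmd [ 0.0034 -0.0275  0.7598]
turn 0.0017
[-0.23867205  0.09457135  0.33845557  2.16563857 -0.04027892  0.88726667
  1.77341211] [0.70113769 1.27949818 0.08461072]
```

Call:
play_rows(
  commands=[
    [[1, 0.02, -0.02, 0.15, 0], [1, 0.02, -0.02, 0.32, 0], [1, 0.02, -0.02, 0.5, 0], [1, 0.02, -0.02, 0.65, 0], [1, 0.02, -0.02, 0.74, 0], [1, 0.02, -0.02, 0.74, 0], [1, 0.02, -0.02, 0.74, 0]],
  ],
)

```text
clock: 19.58
tcp_pos: [0.4129, -0.099, 0.0534]
orientation: [0.124, -3.136, 0.0]
contact_force: [1.7, -0.7, 0.4]
grip_width: -0.0003
gripper_force: 0.0
```

Call:
play_rows(
  commands=[
    [[1, -0.04, 0, 0, 0], [1, -0.08, 0, 0, 0], [1, -0.12, 0, 0, 0], [1, -0.16, 0, 0, 0], [1, -0.21, 0, 0, 0], [1, -0.26, 0, 0, 0], [1, -0.31, 0, 0, 0], [1, -0.36, 0, 0, 0], [1, -0.41, 0, 0, 0], [1, -0.46, 0, 0, 0], [1, -0.51, 0, 0, 0], [1, -0.56, 0, 0, 0]],
  ],
)

```text
clock: 20.58
tcp_pos: [0.5253, -0.0909, 0.0543]
orientation: [0.122, -3.139, 0.0]
contact_force: [-3.8, -2.2, 3.4]
grip_width: -0.0001
gripper_force: 2.0
```

Call:
play_rows(
  commands=[
    [[1, -0.05, 0, 0, 0], [1, -0.1, 0, 0, 0], [1, -0.15, 0, 0, 0], [1, -0.2, 0, 0, 0], [1, -0.25, 0, 0, 0], [1, -0.3, 0, 0, 0], [1, -0.34, 0, 0, 0], [1, -0.38, 0, 0, 0], [1, -0.41, 0, 0, 0], [1, -0.43, 0, 0, 0], [1, -0.45, 0, 0, 0], [1, -0.45, 0, 0, 0]],
  ],
)

```text
clock: 21.58
tcp_pos: [0.6153, -0.083, 0.0544]
orientation: [-0.123, 3.138, 0.001]
contact_force: [-0.5, 0.4, -0.2]
grip_width: 0.0001
gripper_force: 0.0
```

Call:
play_rows(
  commands=[
    [[1, -0.03, 0, 0, 0], [1, -0.06, 0, 0, 0], [1, -0.09, 0, 0, 0], [1, -0.12, 0, 0, 0], [1, -0.14, 0, 0, 0], [1, -0.16, 0, 0, 0], [1, -0.16, 0, 0, 0]],
  ],
)

```text
clock: 22.17
tcp_pos: [0.6475, -0.0808, 0.0544]
orientation: [-0.123, 3.137, 0.0]
contact_force: [0.8, 0.4, 0.1]
grip_width: 0.0001
gripper_force: 0.0
```

Call:
play_rows(
  commands=[
    [[1, -0.01, 0, 0, 0], [1, -0.02, 0, 0, 0], [1, -0.03, 0, 0, 0], [1, -0.03, 0, 0, 0]],
  ],
)

```text
clock: 22.5
tcp_pos: [0.6523, -0.0807, 0.0543]
orientation: [-0.122, 3.139, 0.0]
contact_force: [-1.5, 0.5, 1.2]
grip_width: 0.0005
gripper_force: 0.7
```

Call:
play_rows(
  commands=[
    [[1, -0.01, 0, 0, 0], [1, -0.02, 0, 0, 0], [1, -0.03, 0, 0, 0], [1, -0.03, 0, 0, 0]],
  ],
)

```text
clock: 22.83
tcp_pos: [0.657, -0.0804, 0.0542]
orientation: [0.122, -3.137, -0.0]
contact_force: [-5.5, 1.6, 4.2]
grip_width: -0.0001
gripper_force: 3.1
```

Call:
play_rows(
  commands=[
    [[1, -0.01, 0, 0, 0], [1, -0.02, 0, 0, 0], [1, -0.03, 0, 0, 0], [1, -0.03, 0, 0, 0]],
  ],
)

```text
clock: 23.17
tcp_pos: [0.6569, -0.0805, 0.0539]
orientation: [0.119, -3.125, -0.003]
contact_force: [-24.4, 2.8, 21.0]
grip_width: 0.0003
gripper_force: 12.4
```

The push stalled at a hard stop with the force rising, so the drawer is shut. Backing off, then a quick numeric check.

Call:
play_rows(
  commands=[
    [[1, 0.05, 0, 0, 0], [1, 0.15, 0, 0, 0], [1, 0.25, 0, 0, 0], [1, 0.4, 0, -0.1, 0], [1, 0.5, 0, -0.3, 0], [1, 0.5, 0, -0.5, 0], [1, 0.5, 0, -0.7, 0], [1, 0.5, 0, -0.7, 0], [1, 0.5, 0, -0.7, 0]],
  ],
)

```text
clock: 23.92
tcp_pos: [0.5671, -0.0882, 0.1978]
orientation: [-0.121, 3.131, -0.001]
contact_force: [0.3, 0.7, -0.7]
grip_width: 0.0001
gripper_force: 0.0
```

```bash
python3 - <<'E'
from h import *
c=grab('wrist');o=get_obs();print(o['tcp_pos'],o['contact_force'])
for t in('drawer_knob','drawer','calipers_centre'):
    for q in viewer.trace(c[0],t)[:2]: print(t,q['score'],q['rect'])
# dark foam visible anywhere?
h=cv2.cvtColor(c[0]['pixels'],cv2.COLOR_RGB2HSV)
P=topix(c,[[.6606,-.05,.078],[.642,-.03,.047],[.66,-.09,.09]]);print(P)
u,v=P[0].round().astype(int)
print(c[0]['pixels'][max(v-40,0):v+40:6,u].tolist())
E
```

```text
[ 0.56557378 -0.08778454  0.19562095] [-0.36210784  0.56626733 -0.21114405]
drawer_knob 0.81 [256.5, 248.1, 488.7, 295.7]
drawer 0.77 [258.1, 244.7, 489.4, 295.4]
[[344.95515085 280.09515658]
 [361.53377197 251.95763972]
 [306.68160435 283.46730654]]
[[156, 109, 65], [131, 90, 57], [76, 60, 48], [35, 35, 34], [45, 41, 43], [40, 39, 37], [44, 37, 37], [47, 39, 38], [44, 41, 42], [42, 41, 40], [41, 42, 39], [37, 38, 41], [37, 39, 40], [31, 31, 33]]
```

```bash
python3 -c "
from bench import r
print(r.hand_in())"
```

```text
the job is handed in; nothing more can be done
None
```

The calipers and scraper are in their pockets, the drawer is shut against its stop, and the job is handed in. No verdict came back, and I viewed 11 pictures instead of the allowed 10.

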